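# Close a transit box and hold its quarter-turn lock home

### The arm

A 6-joint arm with a two-finger parallel gripper is mounted at the origin on the work surface. World frame = base frame: x ahead of the robot, y to its left, z up, the work surface at z = 0. Lengths are in m, angles in rad, forces in N, time in s.
With the tool pointing down it reaches from about 0.35 to 0.725 m from the base axis. Payload 4.3 kg.
Tool frame: the origin (TCP) lies midway between the tips of the shut fingers; the grasp point (between the pads) lies 19 mm behind it; z points along the fingers, y is the line along which they close (so a half turn about z gives the same grasp; the last joint's range is limited). The gripper opens to 85 mm and grips with 20 to 120 N. Pads are 22 mm wide; open, the fingers measure 114 mm over their backs; the gripper's body (76 mm by 85 mm) begins 54 mm behind the grasp point. The pads swing forward as they close: fully open they stand 13 mm farther back than shut.
Start: joints at [-1.254, 0.377, 0.081, 1.274, 0, 1.46], TCP at [0.238, -0.523, 0.231] pointing down, gripper open.
Joint ranges: [-2.72, 2.72], [-0.84, 1.66], [-1.02, 1.22], [-1.77, 2.12], [-1.37, 1.28], [-3.14, 3.14]. Speed limits (rad/s): [2.57, 2.57, 3.14, 3.14, 3.14, 3.14].

### API

Orientations are given as a unit quaternion [x, y, z, w].
In Python, from workcell import r gives the robot as it stands. The module is installed in compiled form; this text tells all that it offers.
- The arm moves only by the tool apply_moves, never from a script. Its argument "increments" is a list of rows, each a list of 3 entries, a list of its own where there are three numbers: the opening, from 0 (shut) to 1 (fully open), then the shift along the world's x, y, z scaled (see below), then the turn, a rotation vector about the world's x, y, z scaled (see below). In form: [[jaw, [tx, ty, tz], [wx, wy, wz]], ...]. A call has 1 to 20 rows; each row shifts and turns the commanded pose from where the row before left it; what a row does not reach is not made up. The controller multiplies each number of a shift by 0.2 m and each number of a turn by 2 pi rad. A row lasts 1/8 s, in which the tool goes at most 62.5 mm and 10.7 degrees, less where a joint would pass 70% of its speed; a pose out of reach is approached as far as the arm can. A call with a number of a shift or a turn outside -1 to 1 is refused whole. A call with a gripper value outside its range is refused whole. The fingers move at their own pace and stop on an object; the grip force is fixed at half the most. Time passes only in rows, so rows that do not move let the fingers close. It gives the time, the measured TCP pose, the force, the opening and the grip force at its end, in the units of the state.
- r.get_obs(): the state, without advancing time (a new reading comes with each control period).
- r.grab_frame(name): name is "side" or "top" or "wrist"; returns a dict with "image" (420x560x3 uint8, red, green, blue), "range_z" (420x560 float32, m along the optical axis (not along the pixel's ray), 0 where there is no reading), "K" (3x3 intrinsics, pixels), "k1" (the pictures are not rectified: a ray, as slopes to the right and down, at radius r is drawn at 1 + k1 r^2 times it, then the intrinsics apply), "R" (3x3) and "t" (3): a world point X has camera coordinates R X + t. Camera axes: x right, y down, z forward; pixel columns grow to the right and rows downward; lengths in m; the calibration is good to about 2 mm. A picture is of the moment at which its call begins.
- r.close_job(): hands the job in; it is judged then, once.
The state is a dict: "time_s": time; "joint_positions": joint angles; "joint_velocities": joint speeds; "effort": joint torques, N m; "tool_pos": TCP position; "eef_rot": TCP orientation; "wrist_force": force on the tool from outside, world axes, zero at the start; "ft_torque": the same for the moment, N m; "finger_gap": finger opening in m; "grip_force": force on a finger pad.
Only numpy, scipy, OpenCV 4.12 (cv2) and the standard library are available. Lean on these libraries where they do the work, as an engineer would, in place of code of your own. Each camera call takes 0.05 s, during which the arm holds its last target. There are 200 camera calls.

### The job

Close the blue transit box: fold the light grey inner flap down flat first, then the dark blue outer flap flat over it. Then take the orange turn-lock from its foam stand, push it into the socket with its lug bar in line with the slot, twist it a quarter turn clockwise (seen from above), and finish while still gripping it, holding it pressed fully home against the spring: do not let go. Leave the multimeter, the wire spool and the screwdriver where they are.

Things in the scene. Friction and masses are not known exactly. Their poses are not given: they have to be found in the camera images.
- box: Blue transit box, bolted down: 180 mm along its x, 240 mm along its y, rim 85 mm high. Origin: centre of its underside; y towards the grey flap's hinge, z up. A 44 mm square socket with a steel top stands in its middle. Stops inside let a lug bar that entered along x turn clockwise only (from above), a quarter turn plus 0.14 rad of play.
- socket (a point): Centre of the socket's steel top face, on the box's axis, 93 mm above the bench; axes as the box's. The slot in the 5 mm thick top plate is 37 mm along x by 13 mm along y; the cavity below is 33 mm deep from the top face.
- plunger (a joint): Brass spring plunger (15 mm wide) under the slot: how far it is pressed down (m). At rest its top is 6 mm below the socket's top face. 4 N at rest, 0.8 N more per mm; 10 mm (12 N) when the turn-lock is fully home.
- inner_flap (a joint): Angle (rad) of the light grey inner flap: 0 = folded flat shut, 1.57 = upright; starts at 1.15 to 1.45 (leaning inward). Hinged along the box's x on its +y side. Stiff hinge: stays where it is left; 1 to 2 N near the middle of the flap moves it.
- inner_flap_hinge (a point): Middle of the grey flap's hinge line: 120 mm from the socket axis towards the box's +y, 86.5 mm above the bench. Flap 176 mm wide along x, 158 mm long from the hinge, 3 mm thick (hinge in mid-thickness), with a 50 mm square hole, 95 to 145 mm from the hinge, that the socket stands in when shut.
- outer_flap (a joint): Angle (rad) of the dark blue outer flap: 0 = folded flat over the grey flap, 1.57 = upright; starts at 1.15 to 1.45 (leaning inward). Hinged along the box's x on its -y side. Stiff hinge, as the grey flap's.
- outer_flap_hinge (a point): Middle of the blue flap's hinge line: 120 mm from the socket axis towards the box's -y, 90.5 mm above the bench. Flap of the same size and hole as the grey one; shut, its upper face lies 1 mm below the socket's top face.
- lock: Loose orange turn-lock, 70 to 140 g. Origin: underside centre of its round flange (60 mm wide, 6 thick), z up. Above: grip bar 46 mm along x, 16 along y, 6 to 42 mm over the origin. Below: 9 mm shank, steel lug bar 32 mm along x, 9 along y, 9 to 16 mm under the origin. A half turn changes nothing. Home: origin at point socket; turned but let go, the spring lifts it 4 mm.
- stand: Dark foam stand, fixed, 85 x 75 mm, 24 mm high; origin at the centre of its underside. The turn-lock stands upright in it, flange on its top, lug bar loosely in its slot (40 mm along x, 16 along y, 19 deep), axes in line.
- multimeter: Bystander: yellow multimeter lying flat, 190 x 92 x 45 mm; origin at the centre of its underside, x along its length.
- spool: Bystander: white spool of copper wire standing on the bench, 60 mm wide, 44 mm high; origin at the centre of its underside.
- driver: Bystander: screwdriver with a blue handle, 200 mm long, 26 mm thick, lying on the bench along its x; origin under its middle.
There are look-alikes about, which are no part of the job. There is more than one size of the lock; the one meant has the size given above.

How it is judged:
By the outcome, as a careful person would: the job done as asked, in the order asked, and still so for the second after the job is handed in, while the arm keeps its last pose, push and grip.
It also fails if it takes over 72 s, if anything falls off the work surface, if the arm or the gripper's body presses on something with over 40 N, if the wrist force passes 120 N, or if a joint passes its speed limit or range.

## Working session

There is one attempt and no reset: what is moved stays moved. The work goes in short steps, Python scripts to look and compute and a tool call to move; the robot and the scene stay as the last step left them, time stands still between calls to the robot, and variables do not carry over. Pictures are saved under pics/ and viewed, at most 10 in all, crops included, and the job is handed in when it is done.

Besides the shell and the picture viewer there is one more tool, called after ">>>" as name([rows], argument=value, ...), one row to a line, values as JSON. apply_moves: Moves the arm, as the interface text tells. Its arguments: {"type":"object","properties":{"increments":{"type":"array"}},"required":["increments"]}

```bash
mkdir -p pics
cat > h.py <<'E'
import numpy as np, cv2
from workcell import r
def pts(f):
    H,W=f["range_z"].shape; u,v=np.meshgrid(np.arange(W),np.arange(H))
    K=f["K"]; d=np.array([f["k1"],0,0,0,0],float)
    n=cv2.undistortPoints(np.stack([u,v],-1).reshape(-1,1,2).astype(np.float64),K,d).reshape(H,W,2)
    z=f["range_z"]; c=np.dstack([n*z[...,None],z])
    P=(c-f["t"])@f["R"]; P[z==0]=np.nan
    return P
def ray(f,u,v,h):
    n=cv2.undistortPoints(np.array([[[u,v]]],float),f["K"],np.array([f["k1"],0,0,0,0],float))[0,0]
    d=f["R"].T@np.array([n[0],n[1],1]); o=-f["R"].T@f["t"]
    return o+d*(h-o[2])/d[2]
def grab(n):
    f=r.grab_frame(n); return f
def save(f,name): cv2.imwrite("pics/"+name,cv2.cvtColor(f["image"],cv2.COLOR_RGB2BGR))
E
python3 - <<'E'
from h import *
import pickle
fs={}
for n in("top","side"):
    f=grab(n); fs[n]=f; save(f,n+"0.png"); print(n,f["K"].tolist(),f["k1"],(-f["R"].T@f["t"]).round(3),f["R"][2].round(2))
pickle.dump(fs,open("fs.pkl","wb"))
print(r.get_obs())
E
```

```text
top [[428.78350615164476, 0.0, 285.5609299097543], [0.0, 428.78350615164476, 200.78506475780978], [0.0, 0.0, 1.0]] -0.13117580564929238 [ 0.44  -0.019  1.148] [ 0.07  0.01 -1.  ]
side [[437.1934178444749, 0.0, 280.5385395096488], [0.0, 437.1934178444749, 211.3760457167037], [0.0, 0.0, 1.0]] -0.05187580622272598 [ 1.485 -0.092  1.062] [-0.7   0.06 -0.71]
{'time_s': 0.1, 'joint_positions': array([-1.25427753e+00,  3.78031870e-01,  7.97944099e-02,  1.27442272e+00,
       -3.51018936e-06,  1.46052391e+00]), 'joint_velocities': array([ 0.00011816, -0.0007662 ,  0.00328667, -0.00185759, -0.00083012,
        0.00052598]), 'effort': array([-3.10732948e-04, -4.64692318e+01,  2.70582461e+01,  1.20565714e-02,
       -2.77580912e-04,  1.29845438e-05]), 'tool_pos': array([ 0.23785858, -0.52285514,  0.23044394]), 'eef_rot': array([ 9.77317006e-01,  2.11779607e-01, -9.76787057e-05, -9.26794435e-04]), 'wrist_force': array([ 1.12356184, -0.04323524, -0.71286413]), 'ft_torque': array([ 0.01641526, -0.04776095, -0.02111156]), 'grip_force': 0.0, 'finger_gap': 0.08507322664958067}
```

View pics/top0.png

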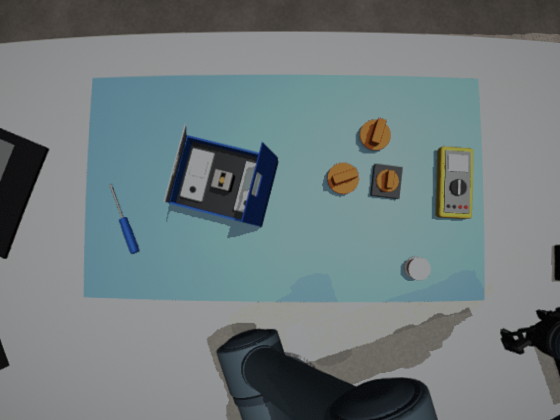

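View pics/side0.png

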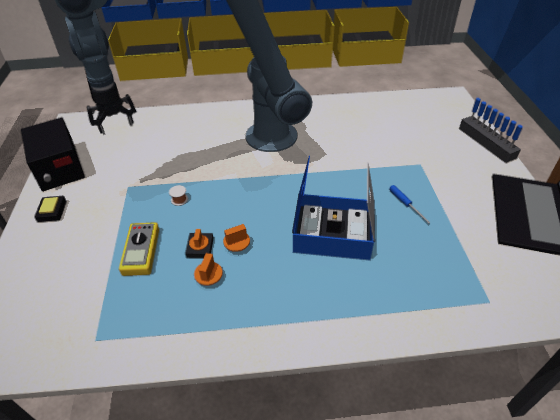

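The top view shows the box at about (222,180), with the dark blue flap on the right at (262,185) and the grey flap edge-on at (177,165). The orange candidates are (375,133) and (343,179), both directly on the mat and larger, and (388,181), the smaller one in the dark foam stand. The side view shows the same three at (208,270), (237,238) and (200,240). I'll check sizes and view one enlarged crop.

```bash
cat > m.py <<'E'
from h import *
import pickle
fs=pickle.load(open("fs.pkl","rb"))
for n,f in fs.items():
    P=pts(f); hsv=cv2.cvtColor(f["image"],cv2.COLOR_RGB2HSV)
    m=cv2.inRange(hsv,(5,150,90),(17,255,255)); 
    k,L,S,C=cv2.connectedComponentsWithStats(m)
    print(n)
    for i in range(1,k):
        if S[i,4]<60: continue
        q=P[(L==i)]; q=q[np.isfinite(q[:,2])]
        if len(q)<60 or q[:,0].min()<0.1: continue
        zt=np.percentile(q[:,2],97); top=q[q[:,2]>zt-0.008]; b=q[q[:,2]<zt-0.025]
        r1=cv2.minAreaRect((top[:,:2]*1e3).astype(np.float32)); 
        print(C[i].round(),S[i,4],"ztop",zt.round(3),"bar",[np.round(x,1) for x in r1],"all",[np.round(x,1) for x in cv2.minAreaRect((q[:,:2]*1e3).astype(np.float32))],"flange z",np.median(b[:,2]).round(3) if len(b) else None)
    # box region
    reg=(P[...,0]>0.3)&(P[...,0]<0.65)&(P[...,1]>-0.02)&(P[...,1]<0.4)
    blue=(cv2.inRange(hsv,(105,120,20),(125,255,255))>0)&reg
    rim=blue&(abs(P[...,2]-.085)<.004); q=P[rim]
    print("rim",len(q),cv2.minAreaRect((q[:,:2]*1e3).astype(np.float32)))
    fl=reg&(P[...,2]>0.1); q=P[fl]; 
    for s in (0,1):
        w=blue&fl if s==0 else fl&~blue
        q=P[w]; 
        if len(q)>30:
            c=np.median(q,0); U=np.linalg.svd(q[abs(q-c).max(1)<.12]-c)[2][2]; print("flap",["blue","other"][s],len(q),c.round(3),q.min(0).round(3),q.max(0).round(3),"n",U.round(3))
    st=reg&(abs(P[...,2]-.093)<.004)&~blue; 
    k,L,S,C=cv2.connectedComponentsWithStats(st.astype(np.uint8))
    for i in range(1,k):
        if S[i,4]>25: q=P[L==i]; print("soc",C[i].round(),S[i,4],q.mean(0).round(4),cv2.minAreaRect((q[:,:2]*1e3).astype(np.float32)))
a=fs["top"]["image"]
c1=cv2.resize(a[110:210,310:420],None,fx=3.6,fy=3.6,interpolation=cv2.INTER_CUBIC)
c2=cv2.resize(a[115:235,160:285],None,fx=3,fy=3,interpolation=cv2.INTER_CUBIC)
im=np.zeros((360,775,3),np.uint8); im[:360,:396]=c1; im[:360,400:775]=c2
cv2.imwrite("pics/crop.png",im[...,::-1])
E
python3 m.py
```

```text
top
[375. 134.] 606 ztop 0.084 bar [array([ 692.8, -242.3]), array([21.9, 62.2]), np.float64(72.6)] all [array([ 692.1, -241.5]), array([78.3, 76.1]), np.float64(64.2)] flange z 0.031
[342. 178.] 627 ztop 0.084 bar [array([ 577.3, -154.7]), array([22.2, 60.6]), np.float64(19.6)] all [array([ 575.8, -153.8]), array([76.7, 75. ]), np.float64(27.0)] flange z 0.031
[387. 181.] 254 ztop 0.069 bar [array([ 571.4, -274.1]), array([15.7, 43.9]), np.float64(83.3)] all [array([ 571.2, -273.7]), array([54.8, 56.4]), np.float64(88.2)] flange z 0.03
rim 305 ((563.9100952148438, 151.18820190429688), (241.07826232910156, 178.88320922851562), 76.16292572021484)
flap blue 1290 [0.537 0.05  0.18 ] [0.451 0.017 0.1  ] [0.626 0.085 0.25 ] n [-0.234 -0.955  0.181]
flap other 374 [0.575 0.243 0.209] [0.479 0.017 0.1  ] [0.65  0.282 0.25 ] n [-0.237 -0.945 -0.225]
soc [221. 179.] 241 [0.5645 0.1529 0.0931] ((565.00341796875, 153.3759002685547), (44.94579315185547, 43.88844680786133), 75.67237854003906)
side
[236. 238.] 521 ztop 0.082 bar [array([ 581.4, -157.2]), array([25.1, 62.5]), np.float64(20.0)] all 
[... 186 characters left out ...]
 575.8, -275.8]), array([57.6, 58.7]), np.float64(85.8)] flange z 0.028
[208. 271.] 498 ztop 0.082 bar [array([ 698.1, -243.7]), array([22.5, 63. ]), np.float64(73.1)] all [array([ 678.7, -233.8]), array([ 80.3, 126.4]), np.float64(64.5)] flange z 0.029
rim 165 ((563.7987060546875, 139.3780517578125), (217.95254516601562, 186.602783203125), 75.74455261230469)
flap blue 235 [0.565 0.047 0.186] [0.454 0.016 0.101] [0.632 0.083 0.248] n [ 0.228  0.956 -0.184]
flap other 243 [0.571 0.249 0.191] [0.457 0.072 0.105] [0.649 0.286 0.247] n [0.231 0.94  0.251]
soc [334. 215.] 115 [0.5681 0.1516 0.0918] ((567.9585571289062, 150.9755401611328), (43.07097244262695, 48.42531204223633), 76.88636016845703)
```

View pics/crop.png

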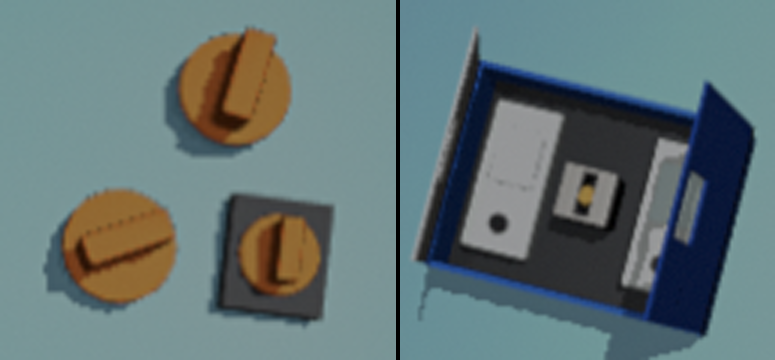

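The lock meant is the one in the stand at (388,181): its bar is about 46×16 mm with the top at 66 mm. The others have bars of about 62×22 mm and 77 mm flanges. Box centre is about (0.565, 0.152) at yaw −13.7°, and the lock is at about (0.573, −0.275). Next I move outside the grey flap with the fingers shut.

>>> apply_moves([
  [0,[0.087,0.231,0.058],[0,0,0.008]],
  [0,[0.087,0.231,0.058],[0,0,0.008]],
  [0,[0.087,0.231,0.058],[0,0,0.008]],
  [0,[0.087,0.231,0.058],[0,0,0.008]],
  [0,[0.087,0.231,0.058],[0,0,0.008]],
  [0,[0.087,0.231,0.06],[0,0,0.008]],
  [0,[0.087,0.231,0],[0,0,0.008]],
  [0,[0.087,0.231,0],[0,0,0.008]],
  [0,[0.087,0.231,0],[0,0,0.008]],
  [0,[0.087,0.231,0],[0,0,0.008]],
  [0,[0.087,0.231,0],[0,0,0.008]],
  [0,[0.087,0.231,0],[0,0,0.008]],
  [0,[0.087,0.231,0],[0,0,0.008]],
  [0,[0.087,0.231,0],[0,0,0.008]],
  [0,[0.087,0.231,0],[0,0,0.008]],
  [0,[0.087,0.231,0],[0,0,0.008]],
  [0,[0.087,0.231,0],[0,0,0.008]],
  [0,[0.09,0.235,0],[0,0,0.008]],
])

```text
time_s: 2.35
tool_pos: [0.552, 0.3104, 0.3008]
eef_rot: [0.786, 0.618, -0.0, 0.0]
wrist_force: [0.8, -0.0, 0.5]
finger_gap: -0.0003
grip_force: 0.0
```

>>> apply_moves([
  [0,[0,0,-0.18],[0,0,0]],
  [0,[0,0,-0.18],[0,0,0]],
  [0,[0,0,-0.17],[0,0,0]],
  [0,[-0.027,-0.112,-0.017],[0,0,0]],
  [0,[-0.027,-0.112,-0.017],[0,0,0]],
  [0,[-0.015,-0.062,-0.026],[0,0,0]],
  [0,[-0.015,-0.062,-0.026],[0,0,0]],
  [0,[-0.013,-0.052,-0.041],[0,0,0]],
  [0,[-0.013,-0.052,-0.041],[0,0,0]],
  [0,[-0.01,-0.041,-0.055],[0,0,0]],
  [0,[-0.01,-0.041,-0.055],[0,0,0]],
  [0,[-0.006,-0.025,-0.063],[0,0,0]],
  [0,[-0.006,-0.025,-0.063],[0,0,0]],
  [0,[-0.002,-0.009,-0.068],[0,0,0]],
  [0,[-0.002,-0.009,-0.06],[0,0,0]],
  [0,[0,0,0],[0,0,0]],
])

```text
time_s: 4.35
tool_pos: [0.5225, 0.1886, 0.0884]
eef_rot: [0.786, 0.618, -0.0, -0.0]
wrist_force: [-0.0, -0.3, -0.2]
finger_gap: 0.0001
grip_force: 0.0
```

```bash
cat > fl.py <<'E'
from h import *
import sys
B=np.array([.565,.152,0]); a=np.radians(-13.7); Rb=np.array([[np.cos(a),-np.sin(a),0],[np.sin(a),np.cos(a),0],[0,0,1]])
for n in ("top","side"):
    f=grab(n); save(f,n+sys.argv[1]+".png"); P=(pts(f)-B)@Rb
    for y in (.09,.06,.03,0,-.03,-.06,-.09):
        s=[]
        for x in (-.07,-.045,.045,.07):
            w=(abs(P[...,0]-x)<.008)&(abs(P[...,1]-y)<.008)&(P[...,2]<.3); s.append(round(float(np.median(P[w][:,2])),4) if w.any() else None)
        print(n,y,s)
E
python3 fl.py 1
```

```text
top 0.09 [None, None, 0.0883, 0.0879]
top 0.06 [None, None, 0.0881, 0.089]
top 0.03 [0.0855, None, 0.0885, 0.0888]
top 0 [0.2333, 0.0898, 0.0887, 0.0892]
top -0.03 [0.0875, 0.0871, 0.0874, 0.088]
top -0.06 [0.0369, 0.0633, 0.0626, 0.0377]
top -0.09 [0.2367, 0.2369, 0.2371, 0.2395]
side 0.09 [0.0867, 0.0864, 0.0863, 0.0864]
side 0.06 [0.0872, 0.2264, 0.0872, 0.0869]
side 0.03 [0.0326, 0.0903, 0.0862, 0.0868]
side 0 [0.087, 0.0881, 0.0864, 0.0866]
side -0.03 [0.0863, 0.0853, 0.0866, 0.0859]
side -0.06 [0.0591, 0.0589, 0.0609, 0.0625]
side -0.09 [0.2388, 0.0615, 0.063, 0.2373]
```

>>> apply_moves([
  [0,[0,0,-0.012],[0,0,0]],
  [0,[0,0,-0.005],[0,0,0]],
  [0,[0,0,0.27],[0,0,0]],
  [0,[0,0,0.27],[0,0,0]],
  [0,[0,0,0.27],[0,0,0]],
  [0,[0,0,0.265],[0,0,0]],
  [0,[-0.052,-0.213,0],[0,0,0]],
  [0,[-0.052,-0.213,0],[0,0,0]],
  [0,[-0.052,-0.213,0],[0,0,0]],
  [0,[-0.052,-0.213,0],[0,0,0]],
  [0,[0,0,0],[0,0,0]],
  [0,[0,0,-0.17],[0,0,0]],
  [0,[0,0,-0.17],[0,0,0]],
  [0,[0,0,-0.165],[0,0,0]],
])

```text
time_s: 6.2
tool_pos: [0.4813, 0.0191, 0.1983]
eef_rot: [0.786, 0.618, 0.0, -0.0]
wrist_force: [0.0, -0.6, -0.1]
finger_gap: -0.0
grip_force: 0.0
```

```bash
python3 fl.py 2
```

```text
top 0.09 [0.0881, 0.088, 0.0882, 0.0878]
top 0.06 [0.089, 0.0881, 0.0886, 0.0876]
top 0.03 [0.0884, 0.0894, 0.0885, 0.0886]
top 0 [None, None, None, 0.088]
top -0.03 [None, None, None, 0.0887]
top -0.06 [None, None, None, None]
top -0.09 [None, None, None, 0.2383]
side 0.09 [0.0871, 0.0874, 0.0862, 0.0862]
side 0.06 [0.0859, 0.0864, 0.086, 0.0878]
side 0.03 [0.086, 0.0851, 0.0869, 0.0865]
side 0 [0.0855, 0.0868, 0.0859, 0.0858]
side -0.03 [0.0872, 0.0849, 0.0851, 0.0865]
side -0.06 [0.0557, 0.0595, 0.0622, 0.0617]
side -0.09 [0.2356, 0.0612, 0.0615, 0.2422]
```

>>> apply_moves([
  [0,[0.027,0.112,-0.017],[0,0,0]],
  [0,[0.027,0.112,-0.017],[0,0,0]],
  [0,[0.015,0.062,-0.026],[0,0,0]],
  [0,[0.015,0.062,-0.026],[0,0,0]],
  [0,[0.013,0.052,-0.041],[0,0,0]],
  [0,[0.013,0.052,-0.041],[0,0,0]],
  [0,[0.01,0.041,-0.055],[0,0,0]],
  [0,[0.01,0.041,-0.055],[0,0,0]],
  [0,[0.006,0.025,-0.063],[0,0,0]],
  [0,[0.006,0.025,-0.063],[0,0,0]],
  [0,[0.002,0.009,-0.065],[0,0,0]],
  [0,[0.002,0.009,-0.065],[0,0,0]],
  [0,[0,0,-0.005],[0,0,0]],
  [0,[0,0,-0.005],[0,0,0]],
])

```text
time_s: 8.05
tool_pos: [0.5102, 0.1384, 0.0917]
eef_rot: [0.786, 0.618, 0.0, 0.0]
wrist_force: [-5.0, -0.3, 16.9]
finger_gap: 0.0001
grip_force: 8.4
```

>>> apply_moves([
  [0,[0,0,0.24],[0,0,0]],
  [0,[0,0,0.24],[0,0,0]],
  [0,[0,0,0.24],[0,0,0]],
  [0.7,[0,0,0.24],[0,0,0]],
  [0.7,[0,0,0],[0,0,0]],
  [0.7,[0,0,0],[0,0,0]],
])

```text
time_s: 8.8
tool_pos: [0.5101, 0.1384, 0.2817]
eef_rot: [0.787, 0.618, -0.0, -0.0]
wrist_force: [0.2, -0.0, 0.1]
finger_gap: 0.0547
grip_force: 0.0
```

```bash
python3 fl.py 3
python3 - <<'E'
from h import *
f=grab("wrist"); save(f,"w1.png"); print((-f["R"].T@f["t"]).round(3),f["R"][2].round(2))
import pickle; pickle.dump(f,open("w1.pkl","wb"))
E
```

```text
top 0.09 [None, None, None, None]
top 0.06 [None, None, 0.0881, 0.0881]
top 0.03 [None, None, None, 0.0923]
top 0 [0.0921, 0.0927, 0.0924, 0.0928]
top -0.03 [0.0924, 0.0922, 0.0922, 0.0921]
top -0.06 [0.0922, 0.0922, 0.0923, 0.0921]
top -0.09 [0.0927, 0.0926, 0.0926, 0.0928]
side 0.09 [0.0865, 0.0872, 0.0865, 0.0866]
side 0.06 [0.0861, 0.0872, 0.0853, 0.0881]
side 0.03 [0.0887, 0.0904, 0.0906, 0.0904]
side 0 [0.0896, 0.0914, 0.0905, 0.0901]
side -0.03 [0.0906, 0.0908, 0.0905, 0.0904]
side -0.06 [0.0899, 0.0907, 0.0903, 0.0905]
side -0.09 [0.0893, 0.0905, 0.0902, 0.0899]
[0.526 0.205 0.423] [-0.07 -0.26 -0.96]
```

View pics/w1.png

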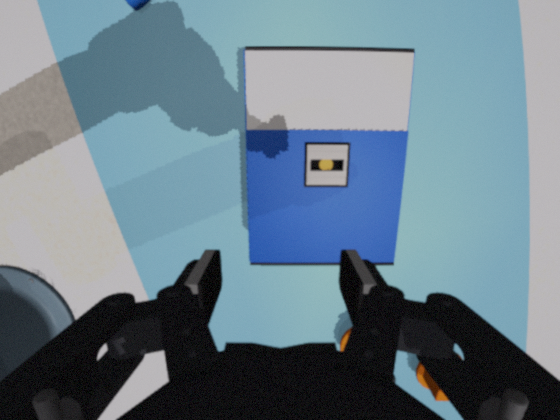

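The wrist view shows both flaps flat and the socket's steel square at (327,165), with its slot horizontal and the brass plunger in the middle. I'll measure it by casting rays onto z = 0.093.

Run:
```python
from h import *
import pickle
def soc(f,c,n,rad):
    im=f["image"]; hsv=cv2.cvtColor(im,cv2.COLOR_RGB2HSV)
    m=cv2.inRange(hsv,(0,0,110),(180,80,255)); 
    w=np.zeros_like(m); w[int(c[1])-rad:int(c[1])+rad,int(c[0])-rad:int(c[0])+rad]=255; m&=w
    cs=max(cv2.findContours(m,cv2.RETR_EXTERNAL,cv2.CHAIN_APPROX_NONE)[0],key=cv2.contourArea)
    W=np.array([ray(f,*p[0],.093)[:2] for p in cs])*1e3
    print(n,"square",cv2.minAreaRect(W.astype(np.float32)))
    b=cv2.inRange(hsv,(12,120,80),(32,255,255))&w
    ys,xs=np.nonzero(b); print(" brass px",len(xs),xs.mean(),ys.mean(),ray(f,xs.mean(),ys.mean(),.087)[:2])
    d=cv2.inRange(hsv,(0,0,0),(180,255,70))|b; d&=w
    d&=cv2.drawContours(np.zeros_like(m),[cv2.convexHull(cs)],-1,255,-1); d=cv2.erode(d,np.ones((1,1)))
    k=max(cv2.findContours(d,cv2.RETR_EXTERNAL,cv2.CHAIN_APPROX_NONE)[0],key=cv2.contourArea)
    W=np.array([ray(f,*p[0],.093)[:2] for p in k])*1e3; print(" slot",cv2.minAreaRect(W.astype(np.float32)))
    P=pts(f); q=P[(m>0)]; print(" z",np.nanmedian(q[:,2]))
f=pickle.load(open("w1.pkl","rb")); soc(f,(327,165),"wrist",28)
# blue flap edges: long edge direction
f=pickle.load(open("fs.pkl","rb"))["top"]; soc(f,(221,179),"top",16)
```

```text
wrist square ((564.6331787109375, 150.9724884033203), (44.289634704589844, 45.036354064941406), 76.4571304321289)
 brass px 138 325.6376811594203 164.5 [0.56458927 0.15112502]
 slot ((564.8358154296875, 151.8500518798828), (9.948392868041992, 34.40047836303711), 76.4255599975586)
 z 0.09318308825726668
top square ((560.9402465820312, 139.98353576660156), (20.497533798217773, 44.0628547668457), 65.83758544921875)
 brass px 22 221.5 179.5 [0.56450064 0.15340503]
 slot ((557.4785766601562, 152.01815795898438), (5.482079029083252, 21.119281768798828), 76.90498352050781)
 z 0.09231943540482035
```

>>> apply_moves([
  [0.6,[0.02,-0.129,0],[0,0,0.017]],
  [0.6,[0.02,-0.129,0],[0,0,0.017]],
  [0.6,[0.02,-0.129,0],[0,0,0.017]],
  [0.6,[0.02,-0.129,0],[0,0,0.017]],
  [0.6,[0.02,-0.129,0],[0,0,0.017]],
  [0.6,[0.02,-0.129,0],[0,0,0.017]],
  [0.6,[0.02,-0.129,0],[0,0,0.017]],
  [0.6,[0.02,-0.129,0],[0,0,0.017]],
  [0.6,[0.02,-0.129,0],[0,0,0.017]],
  [0.6,[0.02,-0.129,0],[0,0,0.017]],
  [0.6,[0.02,-0.129,0],[0,0,0.017]],
  [0.6,[0.02,-0.129,0],[0,0,0.017]],
  [0.6,[0.02,-0.129,0],[0,0,0.017]],
  [0.6,[0.02,-0.129,0],[0,0,0.017]],
  [0.6,[0.02,-0.129,-0.1],[0,0,0.017]],
  [0.6,[0.02,-0.129,-0.1],[0,0,0.017]],
  [0.6,[0,0,0],[0,0,0]],
])

```text
time_s: 11.08
tool_pos: [0.5726, -0.2749, 0.2388]
eef_rot: [0.052, 0.999, 0.002, -0.003]
wrist_force: [-1.4, 0.9, -0.0]
finger_gap: 0.051
grip_force: 0.0
```

```bash
cat > lk.py <<'E'
from h import *
import sys
f=grab("wrist"); save(f,sys.argv[1]+".png"); P=pts(f); hsv=cv2.cvtColor(f["image"],cv2.COLOR_RGB2HSV)
o=r.get_obs(); print(o["tool_pos"].round(4),o["eef_rot"].round(3))
m=cv2.inRange(hsv,(5,140,60),(17,255,255))
top=((m>0)&(abs(P[...,2]-.066)<.006)&(abs(P[...,0]-.573)<.05)&(abs(P[...,1]+.275)<.05)).astype(np.uint8)
c=max(cv2.findContours(top,cv2.RETR_EXTERNAL,cv2.CHAIN_APPROX_NONE)[0],key=cv2.contourArea)
W=np.array([ray(f,*p[0],.066)[:2] for p in c])*1e3; print("bar",cv2.minAreaRect(W.astype(np.float32)),np.median(P[top>0][:,2]),c.mean(0))
fl=((m>0)&(abs(P[...,2]-.030)<.004)&(abs(P[...,0]-.573)<.05)&(abs(P[...,1]+.275)<.05)).astype(np.uint8)
c=max(cv2.findContours(fl|top,cv2.RETR_EXTERNAL,cv2.CHAIN_APPROX_NONE)[0],key=cv2.contourArea)
q=P[fl>0]; print("flange",cv2.minEnclosingCircle((q[:,:2]*1e3).astype(np.float32)),np.median(q[:,2]))
E
python3 lk.py w2
```

```text
[ 0.5731 -0.274   0.2404] [ 0.052  0.999  0.001 -0.002]
bar ((572.0548706054688, -274.6031799316406), (15.135224342346191, 46.21479034423828), 83.6292953491211) 0.06615614663531094 [[279.73584906 190.51886792]]
flange ((572.410400390625, -275.2619934082031), 29.81566619873047) 0.03019750594806144
```

View pics/w2.png

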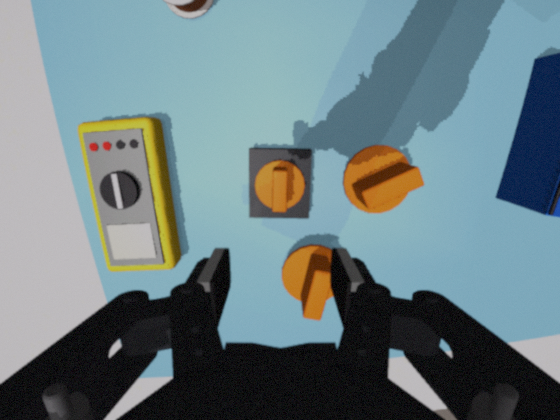

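The wrist view shows the lock in its stand at (280,187), bar along the image vertical, centred between the fingers. It measures (0.572, −0.275) at yaw −6.4° with the bar top at 0.066. Next I descend and grip.

>>> apply_moves([
  [0.6,[-0.005,-0.004,-0.22],[0,0,-0.001]],
  [0.6,[0,0,-0.22],[0,0,0]],
  [0.6,[0,0,-0.22],[0,0,0]],
  [0.6,[0,0,-0.2],[0,0,0]],
  [0.6,[0,0,-0.12],[0,0,0]],
  [0.6,[0,0,-0.05],[0,0,0]],
  [0.6,[0,0,0],[0,0,0]],
  [0,[0,0,0],[0,0,0]],
  [0,[0,0,0],[0,0,0]],
  [0,[0,0,0],[0,0,0]],
  [0,[0,0,0],[0,0,0]],
  [0,[0,0,0],[0,0,0]],
])

```text
time_s: 12.62
tool_pos: [0.5745, -0.2758, 0.0384]
eef_rot: [0.054, 0.999, -0.001, 0.001]
wrist_force: [0.2, 0.3, 6.6]
finger_gap: 0.0149
grip_force: 59.7
```

>>> apply_moves([
  [0,[0,0,0.08],[0,0,0]],
  [0,[0,0,0.2],[0,0,0]],
  [0,[0,0,0.2],[0,0,0]],
  [0,[0,0,0.2],[0,0,0]],
  [0,[0,0,0.2],[0,0,0]],
  [0,[0,0,0],[0,0,0]],
  [0,[0,0,0],[0,0,0]],
])

```text
time_s: 13.5
tool_pos: [0.5728, -0.2748, 0.212]
eef_rot: [0.054, 0.999, 0.0, -0.001]
wrist_force: [-1.0, -0.4, -0.3]
finger_gap: 0.0149
grip_force: 58.7
```

```bash
cat > held.py <<'E'
from h import *
import sys
from scipy.spatial.transform import Rotation as Ro
o=r.get_obs(); T=Ro.from_quat(o["eef_rot"]).as_matrix(); p=o["tool_pos"]; print(p.round(4),o["eef_rot"].round(4),o["wrist_force"].round(1),o["finger_gap"])
for n in ("wrist","top","side"):
    f=grab(n); save(f,n+sys.argv[1]+".png")
    L=(pts(f)-p)@T   # tool frame
    hsv=cv2.cvtColor(f["image"],cv2.COLOR_RGB2HSV); m=cv2.inRange(hsv,(5,140,50),(17,255,255))>0
    s=m&(np.linalg.norm(L,axis=2)<.06); q=L[s]
    if len(q)<20: print(n,len(q)); continue
    print(n,len(q),"min",np.percentile(q,2,0).round(4),"max",np.percentile(q,98,0).round(4),"hist z",np.histogram(q[:,2]*1e3,np.arange(-50,30,5)))
    fl=q[(q[:,2]>-.002)]; 
    if len(fl)>30: print(" flange z",np.median(fl[:,2]).round(4),"circ",cv2.minEnclosingCircle((fl[:,:2]*1e3).astype(np.float32)))
    b=q[q[:,2]<-.015]; 
    if len(b)>20: print(" bar",[np.round(x,1) for x in cv2.minAreaRect((b[:,:2]*1e3).astype(np.float32))])
E
python3 held.py 4
```

```text
[ 0.5728 -0.2748  0.212 ] [ 5.360e-02  9.986e-01  3.000e-04 -5.000e-04] [-1.  -0.4 -0.3] 0.014855353458306622
wrist 7574 min [-0.0168 -0.0259 -0.0292] max [0.0298 0.0262 0.0095] hist z (array([   7,   13,   41,   73, 3291,  150,  146,  134,  143,   99,   86,
       3322,   69,    0,    0]), array([-50, -45, -40, -35, -30, -25, -20, -15, -10,  -5,   0,   5,  10,
        15,  20,  25]))
 flange z 0.0082 circ ((2.7552683353424072, 0.2646688222885132), 29.368125915527344)
 bar [array([2.9, 0.1]), array([43.3, 38. ]), np.float64(38.8)]
top 204 min [ 0.0062 -0.018  -0.0296] max [0.0301 0.0297 0.0121] hist z (array([ 1,  0,  0,  1, 39, 17,  2,  4,  7,  9,  6, 84, 34,  0,  0]), array([-50, -45, -40, -35, -30, -25, -20, -15, -10,  -5,   0,   5,  10,
        15,  20,  25]))
 flange z 0.0089 circ ((11.423489570617676, 4.189890384674072), 26.87387466430664)
 bar [array([18. , 11.6]), array([14.1, 39.3]), np.float64(12.2)]
side 236 min [-0.0269 -0.0254 -0.0326] max [0.0167 0.0265 0.0145] hist z (array([ 1,  2,  0,  2, 16, 34, 10,  7, 12, 10,  7, 33, 97,  4,  0]), array([-50, -45, -40, -35, -30, -25, -20, -15, -10,  -5,   0,   5,  10,
        15,  20,  25]))
 flange z 0.0114 circ ((-1.6804617643356323, -0.1526198387145996), 30.54755210876465)
 bar [array([-4. ,  0.8]), array([17.5, 41.2]), np.float64(85.4)]
```

>>> apply_moves([
  [0,[0.019,0.08,0.03],[0,0,-0.0015]],
  [0,[0.019,0.15,0.03],[0,0,-0.0015]],
  [0,[0.019,0.15,0],[0,0,-0.0015]],
  [0,[0.019,0.15,0],[0,0,-0.0015]],
  [0,[0.019,0.15,0],[0,0,-0.0015]],
  [0,[0.019,0.15,0],[0,0,-0.0015]],
  [0,[0.019,0.15,0],[0,0,-0.0015]],
  [0,[0.019,0.15,0],[0,0,-0.0015]],
  [0,[0.019,0.15,0],[0,0,-0.0015]],
  [0,[0.019,0.15,0],[0,0,-0.0015]],
  [0,[0.019,0.15,0],[0,0,-0.0015]],
  [0,[0.019,0.15,0],[0,0,-0.0015]],
  [0,[0.019,0.15,0],[0,0,-0.0015]],
  [0,[0.016,0.15,0],[0,0,-0.0015]],
  [0,[0,0.03,0],[0,0,0]],
  [0,[0,0,0],[0,0,0]],
  [0,[0,0,0],[0,0,0]],
])

```text
time_s: 15.78
tool_pos: [0.6257, 0.1362, 0.2247]
eef_rot: [0.12, 0.993, -0.0, -0.0]
wrist_force: [-0.0, -0.5, -1.4]
finger_gap: 0.015
grip_force: 58.7
```

```bash
python3 held.py 5 | grep -v "^top\|^side"
cat > so.py <<'E'
from h import *
f=grab("wrist"); save(f,"w5.png"); P=pts(f); im=f["image"]; hsv=cv2.cvtColor(im,cv2.COLOR_RGB2HSV)
near=(np.hypot(P[...,0]-.565,P[...,1]-.1515)<.034)
m=(cv2.inRange(hsv,(0,0,100),(180,80,255))>0)&near&(P[...,2]>.085)&(P[...,2]<.1)
for nm,k,h in(("sq",m,.093),):
    k=k.astype(np.uint8); c=max(cv2.findContours(k,cv2.RETR_EXTERNAL,cv2.CHAIN_APPROX_NONE)[0],key=cv2.contourArea)
    W=np.array([ray(f,*p[0],h)[:2] for p in c])*1e3; print(nm,cv2.minAreaRect(W.astype(np.float32)),c.min(0),c.max(0),np.median(P[m][:,2]))
d=(cv2.inRange(hsv,(0,0,0),(180,120,70))>0)|(cv2.inRange(hsv,(12,110,60),(35,255,255))>0)
d=(d&(cv2.drawContours(np.zeros(m.shape,np.uint8),[cv2.convexHull(c)],-1,1,-1)>0)).astype(np.uint8)
c=max(cv2.findContours(d,cv2.RETR_EXTERNAL,cv2.CHAIN_APPROX_NONE)[0],key=cv2.contourArea)
W=np.array([ray(f,*p[0],.093)[:2] for p in c])*1e3; print("slot",cv2.minAreaRect(W.astype(np.float32)))
E
python3 so.py
```

```text
[0.6257 0.1362 0.2247] [ 1.197e-01  9.928e-01 -2.000e-04 -1.000e-04] [-0.  -0.5 -1.4] 0.015032244840222399
wrist 7491 min [-0.0168 -0.026  -0.0291] max [0.0295 0.0259 0.0093] hist z (array([   0,    0,   46,   73, 3291,  157,  147,  126,  153,   84,   94,
       3292,   28,    0,    0]), array([-50, -45, -40, -35, -30, -25, -20, -15, -10,  -5,   0,   5,  10,
        15,  20,  25]))
 flange z 0.0082 circ ((2.5656375885009766, -0.1769174188375473), 29.349451065063477)
 bar [array([ 2.8, -0. ]), array([38.2, 43. ]), np.float64(52.9)]
        15,  20,  25]))
 flange z 0.0079 circ ((12.313277244567871, -3.0887489318847656), 25.65987205505371)
 bar [array([17.6, -8.3]), array([37. , 12.9]), np.float64(58.1)]
        15,  20,  25]))
 flange z 0.0095 circ ((-1.4050822257995605, 0.1490224450826645), 30.405324935913086)
 bar [array([-1. ,  0.2]), array([45. , 15.2]), np.float64(1.7)]
sq ((564.634033203125, 151.6139678955078), (43.383018493652344, 43.605899810791016), 76.15670013427734) [[256 106]] [[305 156]] 0.09316588014676275
slot ((565.3032836914062, 151.174560546875), (11.718353271484375, 34.941524505615234), 76.45760345458984)
```

View pics/wrist5.png

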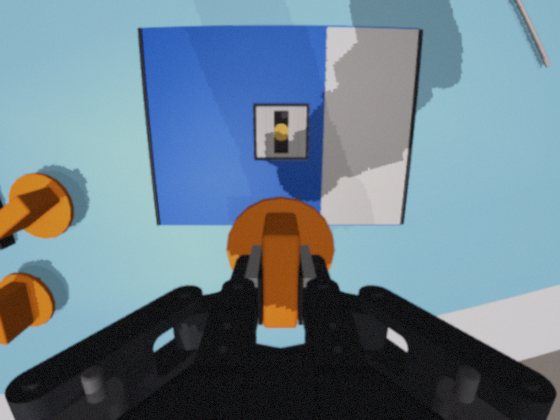

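The view shows the held lock at (281,265) with its bar in line with the slot at (281,132). The tool frame puts the lock at yaw −13.75° against the slot's −13.6°. Moving over the socket and down to just above it.

>>> apply_moves([
  [0,[-0.073,0.018,0],[0,0,0]],
  [0,[-0.073,0.018,0],[0,0,0]],
  [0,[-0.073,0.018,0],[0,0,0]],
  [0,[-0.072,0.019,0],[0,0,0]],
  [0,[0,0,-0.15],[0,0,0]],
  [0,[0,0,-0.15],[0,0,0]],
  [0,[0,0,-0.13],[0,0,0]],
  [0,[0,0,-0.05],[0,0,0]],
  [0,[0,0,0],[0,0,0]],
  [0,[0,0,0],[0,0,0]],
])

```text
time_s: 17.23
tool_pos: [0.5686, 0.1516, 0.13]
eef_rot: [0.119, 0.993, 0.0, 0.001]
wrist_force: [0.2, 0.1, -0.7]
finger_gap: 0.0152
grip_force: 58.7
```

>>> apply_moves([
  [0,[-0.004,-0.003,-0.02],[0,0,0]],
  [0,[0,0,-0.02],[0,0,0]],
  [0,[0,0,-0.02],[0,0,0]],
  [0,[0,0,0],[0,0,0]],
  [0,[0,0,0],[0,0,0]],
])

```text
time_s: 17.85
tool_pos: [0.567, 0.151, 0.1172]
eef_rot: [0.119, 0.993, 0.0, 0.0]
wrist_force: [-0.7, -0.7, 2.3]
finger_gap: 0.0153
grip_force: 59.3
```

The lug is through the top plate and on the plunger. Continuing down to home.

>>> apply_moves([
  [0,[0,0,-0.015],[0,0,0]],
  [0,[0,0,-0.015],[0,0,0]],
  [0,[0,0,-0.015],[0,0,0]],
  [0,[0,0,-0.01],[0,0,0]],
  [0,[0,0,0],[0,0,0]],
  [0,[0,0,0],[0,0,0]],
])

```text
time_s: 18.6
tool_pos: [0.5671, 0.151, 0.1074]
eef_rot: [0.119, 0.993, 0.0, 0.001]
wrist_force: [-4.6, -1.2, 12.5]
finger_gap: 0.0151
grip_force: 60.8
```

>>> apply_moves([
  [0,[-0.003,0,-0.008],[0,0,0]],
  [0,[0,0,-0.006],[0,0,0]],
  [0,[0,0,0],[0,0,0]],
])

```text
time_s: 18.98
tool_pos: [0.567, 0.151, 0.1073]
eef_rot: [0.119, 0.993, 0.0, 0.002]
wrist_force: [-10.5, -1.7, 27.6]
finger_gap: 0.0154
grip_force: 62.9
```

Fully seated: the force rises with no further travel. Easing slightly, then twisting a quarter turn clockwise about the socket axis.

>>> apply_moves([
  [0,[0,0,0.005],[0,0,0]],
  [0,[-0.0003,-0.001,0],[0,0,-0.014]],
  [0,[-0.0003,-0.001,0],[0,0,-0.014]],
  [0,[-0.0005,-0.001,0],[0,0,-0.014]],
  [0,[-0.0005,-0.001,0],[0,0,-0.014]],
  [0,[-0.0007,-0.0008,0],[0,0,-0.014]],
  [0,[-0.0007,-0.0008,0],[0,0,-0.014]],
  [0,[-0.0008,-0.0007,0],[0,0,-0.014]],
  [0,[-0.0008,-0.0007,0],[0,0,-0.014]],
  [0,[-0.0009,-0.0006,0],[0,0,-0.014]],
  [0,[-0.0009,-0.0006,0],[0,0,-0.014]],
])

```text
time_s: 20.35
tool_pos: [0.5685, 0.1484, 0.1074]
eef_rot: [0.532, 0.847, 0.001, 0.004]
wrist_force: [-0.4, -4.5, 16.4]
finger_gap: 0.0151
grip_force: 61.2
```

>>> apply_moves([
  [0,[-0.0025,0.0003,0],[0,0,-0.014]],
  [0,[-0.0025,0.0003,0],[0,0,-0.014]],
  [0,[-0.0025,0.0003,0],[0,0,-0.014]],
  [0,[-0.0025,0.0003,0],[0,0,-0.014]],
  [0,[-0.0025,0.0003,0],[0,0,-0.014]],
  [0,[-0.0025,0.0003,0],[0,0,-0.014]],
  [0,[-0.0025,0.0003,0],[0,0,-0.014]],
  [0,[-0.0025,0,0],[0,0,-0.012]],
  [0,[0,0,0],[0,0,0]],
  [0,[0,0,0],[0,0,0]],
])

```text
time_s: 21.6
tool_pos: [0.5654, 0.1489, 0.1075]
eef_rot: [0.787, 0.617, 0.003, 0.004]
wrist_force: [1.7, -3.8, 14.9]
finger_gap: 0.0153
grip_force: 61.1
```

```bash
python3 held.py 6; python3 -c "
from h import *
o=r.get_obs();print(o['ft_torque'],o['joint_positions'].round(3))"
```

```text
[0.5654 0.1489 0.1075] [0.7867 0.6173 0.0034 0.0037] [ 1.7 -3.8 14.9] 0.015294090661896981
wrist 7595 min [-0.0168 -0.026  -0.0293] max [0.0297 0.0261 0.0095] hist z (array([   0,    0,   51,   71, 3313,  154,  142,  127,  148,   88,   87,
       3333,   68,    3,   10]), array([-50, -45, -40, -35, -30, -25, -20, -15, -10,  -5,   0,   5,  10,
        15,  20,  25]))
 flange z 0.0081 circ ((-7.713601112365723, 2.5020456314086914), 39.80298614501953)
 bar [array([2.9, 0.1]), array([43.2, 38.2]), np.float64(38.9)]
top 116 min [-0.0246 -0.0266 -0.0264] max [-0.0007  0.0197  0.0118] hist z (array([ 0,  0,  0,  0,  7,  4,  2,  4,  1,  4,  5, 73, 16,  0,  0]), array([-50, -45, -40, -35, -30, -25, -20, -15, -10,  -5,   0,   5,  10,
        15,  20,  25]))
 flange z 0.0077 circ ((-8.275909423828125, -3.4149117469787598), 25.524686813354492)
side 187 min [-0.0233 -0.0074 -0.0269] max [0.0285 0.031  0.0141] hist z (array([ 0,  0,  0,  0, 15, 10, 12,  7, 11, 10, 11, 61, 49,  1,  0]), array([-50, -45, -40, -35, -30, -25, -20, -15, -10,  -5,   0,   5,  10,
        15,  20,  25]))
 flange z 0.0094 circ ((2.5432498455047607, 3.5746312141418457), 29.387527465820312)
 bar [array([2.1, 2.4]), array([22. , 42.7]), np.float64(86.0)]
[-0.72028231 -0.19233199 -0.09846146] [ 0.151  0.451 -0.134  0.976 -0.003  1.962]
```

The lock has turned 90° and is still square in the grip. Adding a little press margin over the 12 N spring.

>>> apply_moves([
  [0,[-0.002,0.002,-0.005],[0,0,-0.002]],
  [0,[0,0,-0.005],[0,0,-0.002]],
  [0,[0,0,0],[0,0,0]],
  [0,[0,0,0],[0,0,0]],
  [0,[0,0,0],[0,0,0]],
])

```text
time_s: 22.38
tool_pos: [0.5655, 0.1489, 0.1075]
eef_rot: [0.794, 0.608, 0.004, 0.005]
wrist_force: [-1.9, -4.9, 25.9]
finger_gap: 0.0151
grip_force: 62.6
```

```bash
python3 fl.py 7; python3 held.py 8 | grep -A3 "^wrist\|^\["
```

```text
top 0.09 [None, None, None, None]
top 0.06 [None, None, None, None]
top 0.03 [0.093, None, None, 0.0935]
top 0 [0.0924, 0.1381, 0.2035, 0.0917]
top -0.03 [0.0922, 0.0926, 0.0918, 0.0925]
top -0.06 [0.0923, 0.092, 0.0925, 0.0923]
top -0.09 [0.0926, 0.0925, 0.093, 0.0923]
side 0.09 [0.0874, 0.0871, 0.0865, 0.0869]
side 0.06 [0.0859, 0.0879, 0.0872, 0.0866]
side 0.03 [0.0903, 0.091, 0.0905, 0.0906]
side 0 [None, None, 0.2145, 0.0924]
side -0.03 [0.0912, 0.0908, 0.0905, 0.0906]
side -0.06 [0.0896, 0.0907, 0.0902, 0.09]
side -0.09 [0.091, 0.0903, 0.0903, 0.0906]
[0.5655 0.1489 0.1075] [0.7943 0.6075 0.0039 0.0046] [-2.  -6.1 25.2] 0.014733607826700745
wrist 7609 min [-0.0168 -0.0262 -0.0292] max [0.0298 0.0258 0.0094] hist z (array([   0,    0,   47,   74, 3322,  152,  143,  139,  137,  103,   85,
       3328,   65,    5,    9]), array([-50, -45, -40, -35, -30, -25, -20, -15, -10,  -5,   0,   5,  10,
        15,  20,  25]))
 flange z 0.0081 circ ((3.0680816173553467, -0.2115418165922165), 29.335453033447266)
```

View pics/wrist8.png

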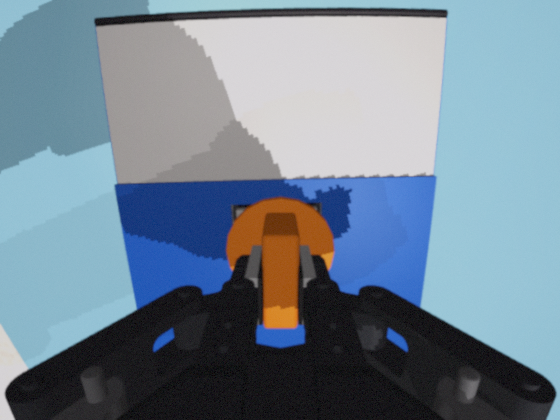

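The wrist view shows both flaps flat and the lock at (281,265) on the socket, with its bar across the slot direction. The flange underside is at about 0.093, and the press is 25 N against the 12 N spring. Handing in.

```bash
python3 -c "
from workcell import r
print(r.close_job())"
```

```text
the job is handed in; nothing more can be done
None
```

The job is handed in at about 23 s of the 72 s allowed: the grey flap was folded flat first, then the blue one over it, and the turn-lock is in the socket, turned about 91° clockwise, still gripped and held home with about 25 N.

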